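# Slide the cover plate into the valve body's recess

### The arm

A 6-joint arm with a two-finger parallel gripper is mounted at the origin on the work surface. World frame = base frame: x ahead of the robot, y to its left, z up, the work surface at z = 0. Lengths are in mm, angles in rad, forces in N, time in s.
With the tool pointing down it reaches from about 275 to 875 mm from the base axis. Payload 12.5 kg.
Tool frame: the origin (TCP) lies midway between the tips of the shut fingers; the grasp point (between the pads) lies 19 mm behind it; z points along the fingers, y is the line along which they close (so a half turn about z gives the same grasp; the last joint's range is limited). The gripper opens to 85 mm and grips with 20 to 120 N. Pads are 22 mm wide; open, the fingers measure 114 mm over their backs; the gripper's body (76 mm by 85 mm) begins 54 mm behind the grasp point. The pads swing forward as they close: fully open they stand 13 mm farther back than shut.
Start: joints at [-1.405, 0.351, 1.652, -0, 1.139, -0.085], TCP at [136.519, -532.773, 231.29] pointing down, gripper open.
Joint ranges: [-2.75, 2.75], [-0.79, 2.1], [0.01, 2.65], [-1.57, 4.71], [0.07, 3.14], [-2.87, 2.87]. Speed limits (rad/s): [2.22, 2.22, 2.79, 3.14, 3.14, 3.14].

### API

Orientations are given as a unit quaternion [w, x, y, z].
In Python, from rig import robot gives the robot as it stands.
- The arm moves only by the tool play_rows, never from a script. Its argument "series" is a list of rows, each a list of 7 numbers: the shift along the world's x, y, z each as a share of 0.2 m, from -1 to 1, then the turn, a rotation vector about the world's x, y, z each as a share of 0.5 rad, from -1 to 1, then the opening, from -1 (shut) to 1 (fully open), so that 0 is half open. A call has 1 to 12 rows; each row shifts and turns the commanded pose from where the row before left it; what a row does not reach is not made up. A row lasts 1/10 s, in which the tool goes at most 50 mm and 8.59 degrees, less where a joint would pass 70% of its speed; a pose out of reach is approached as far as the arm can. A call with a number of a shift or a turn outside -1 to 1 is refused whole. A call with a gripper value outside its range is refused whole. The fingers move at their own pace and stop on an object; the grip force is fixed at half the most. Time passes only in rows, so rows that do not move let the fingers close. It gives the time, the measured TCP pose, the force, the opening and the grip force at its end, in the units of the state.
- robot.get_obs(): the state, without advancing time (a new reading comes with each control period).
- robot.capture(name): name is "scene" or "top"; returns (picture, depth): 384x512x3 uint8, red, green, blue; 384x512 float32, mm along the optical axis (not along the pixel's ray), 0 where there is no reading.
- robot.calibration(name): a dict with "intrinsics" (3x3 intrinsics, pixels), "world_from_camera" (4x4, takes a point from camera to world coordinates). Camera axes: x right, y down, z forward; pixel columns grow to the right and rows downward; lengths in mm; the calibration is good to about 2 mm. A picture is of the moment at which its call begins. calibration takes no time and is no camera call.
- robot.job_done(): hands the job in; it is judged then, once.
Trained networks look in the newest picture that a camera, given by its name, has taken for a name from the list of things; names that differ only in an ending like _2 or _b are one class to them, and where a whole thing is asked for, a point or a joint stands for the part that bears it (a point fixed in the world has none). Each returns a list of dicts, best first, with "score" (0 to 1); they miss things now and then, are a little off and sometimes report something else, mostly with a low value. They report only what shows in the picture. A call takes as long as a camera call. They do not tell look-alikes from the thing itself.
- robot.look_for(camera, thing): "rect" ([centre column, centre row, width, height] in pixels, round what is visible of it).
The state is a dict: "clock": time; "joint_pos": joint angles; "qvel": joint speeds; "effort": joint torques, N m; "tool_pos": TCP position; "ee_rot": TCP orientation; "ft_force": force on the tool from outside, world axes, zero at the start; "torque": the same for the moment, N m; "width": finger opening in mm; "grip_force": force on a finger pad.
Only numpy, scipy, OpenCV 4.12 (cv2) and the standard library are available. Lean on these libraries where they do the work, as an engineer would, in place of code of your own. Each camera call takes 0.05 s, during which the arm holds its last target. There are 200 camera calls.

### The job

Fit the cover to the valve body that is clamped in the vice: pick the cover up by its square plug, lay it flat on the body's plain top face beside the recess and, keeping it lightly on the face, slide it along the body until you feel it drop into the recess, fully home and flush, then let go. Be gentle with the soft aluminium: no dropping, ramming or hard pressing; and leave the other things on the bench where they are.

Things in the scene. Friction and masses are not known exactly. Their poses are not given: they have to be found in the camera images.
- cover_plug (a point): Cover: flat steel plate 70 x 50 x 5 mm (with its bonded gasket), 0.2 kg, with an upright 20 mm square plug in its middle (28 mm round collar up to 9 mm above its underside, then the square head to 45 mm). Starts flat on the bench. Point: on the plug's axis, 28 mm above the underside, good to grip. z up, y along the 70 mm side, x along the 50; plug flats face x and y. Fits either way round.
- vice: Blue bench vice bolted down on a swivel base, 125 mm jaws, tops 150 mm up. Origin on the bench midway between the jaws; z up, y along the jaws, x away from the screw. It clamps the aluminium valve body, a block 170 mm long (y) and 80 mm wide (x -40 to 40 mm, set square and central by the jaws), which does not give. Pressing or knocking the cover on it with 90 N marks it.
- face_mid (a point): Point fixed on the vice, midway between the jaws at the height of the valve body's flat top face, 162 mm above the bench; axes as the vice. The 83.5 mm of plain face for laying the cover on is on this point's -y side: how far along the jaws the body was clamped is not measured, so that face ends (at the recess) anywhere from y = -16.5 to +13.5 mm from here.
- recess_near (a point): Fixed on the vice, at the near end of the stretch in which the recess's centre lies: the true centre is 0 to 30 mm from here along the vice's +y (not measured), true in x and in z (the ledge, 157 mm up). Recess: 73 (y) x 53 (x) mm, 5 mm deep, square to the jaws, 1.5 mm play all round the cover, its mouth chamfered 2 mm; 13.5 mm rims at its sides and +y end; a deeper chamber opens inside the ledge.
- coupling: Bystander: brass pipe coupling, round, 44 mm across and 58 mm high, standing; origin at the middle of its underside.
- tin: Bystander: steel grease tin, 68 mm across and 75 mm high, standing; origin at the middle of its underside.
- spanner: Bystander: spanner 200 mm long lying flat along its x axis.
Things that resemble listed ones, but are neither listed nor needed, are in the scene too. What is shaped like the part that bears cover_plug but blue or purple is not meant.

How it is judged (in metres and radians):
On the way, in this order (a step that is already met when the one before it is completed fails the run):
1. the cover is picked up clear of the bench (height (world z) of cover_plug above 0.1 m), for 0.1 s.
2. the cover is laid flat on the body's plain face beside the recess, in contact with it (contact force between cover and vice above 0.3 N and angle between cover_plug's own z axis and vertical below 0.06 rad and z of cover_plug in the frame of vice between 0.1885 and 0.1925 m and x of cover_plug in the frame of vice between -0.025 and 0.025 m and y of cover_plug in the frame of vice between -0.1 and 0.04 m), for 0.2 s.
At the end, for the whole second after the job is handed in: the cover lies at rest down in the recess, flush (its plug point 183 to 186.5 mm above the bench, tilt under 0.03 rad, square to the vice within 0.1 rad, within 4 mm of the jaws' middle line and 16 to 54 mm from the vice's centre towards +y), released (z of cover_plug in the frame of vice between 0.183 and 0.1865 m and angle between cover_plug's own z axis and vertical below 0.03 rad and angle between the y axis of cover_plug and the y axis of vice, either way round below 0.1 rad and x of cover_plug in the frame of vice between -0.004 and 0.004 m and y of cover_plug in the frame of vice between 0.016 and 0.054 m and linear speed of cover below 0.01 m/s and contact force between the fingers and cover below 0.1 N); the robot touches nothing.
It fails at once if the cover is rammed or pressed on the body or vice with more than 90 N (contact force between cover and vice above 90 N).
It fails at once if the cover is dropped: in the air above the body (its plug point over 194 mm up) with nothing holding it (height (world z) of cover_plug above 0.194 m and contact force between cover and anything else below 0.02 N).
It fails at once if the robot itself bears on the vice or the body with more than 20 N (contact force between any of the fingers, the arm and vice above 20 N).
It fails at once if a bystander is moved more than 20 mm (distance of any of coupling, tin, spanner from where it was at the start of the episode above 0.02 m).
It also fails if it takes over 70 s, if anything falls off the work surface, if the arm or the gripper's body presses on something with over 40 N, if the wrist force passes 120 N, or if a joint passes its speed limit or range.

## Working session

There is one attempt and no reset: what is moved stays moved. The work goes in short steps, Python scripts to look and compute and a tool call to move; the robot and the scene stay as the last step left them, time stands still between calls to the robot, and variables do not carry over. Pictures are saved under pics/ and viewed, at most 10 in all, crops included, and the job is handed in when it is done.

Besides the shell and the picture viewer there is one more tool, called as name(argument=value, ...) on one line, values as JSON. play_rows: Moves the arm, as the interface text tells. Its arguments: {"type":"object","properties":{"series":{"type":"array","items":{"type":"array","items":{"type":"number","minimum":-1,"maximum":1}}}},"required":["series"]}

```bash
mkdir -p pics; cat > h.py <<'E'
from rig import robot
import numpy as np, cv2
def cloud(cam,d):
    c=robot.calibration(cam);K=np.array(c["intrinsics"]);T=np.array(c["world_from_camera"])
    v,u=np.mgrid[:d.shape[0],:d.shape[1]]
    p=np.stack([(u-K[0,2])/K[0,0]*d,(v-K[1,2])/K[1,1]*d,d],-1)
    return p@T[:3,:3].T+T[:3,3]
E
python3 - <<'E'
from h import *
for c in("scene","top"):
    im,d=robot.capture(c); P=cloud(c,d); np.savez(f"{c}.npz",im=im,d=d,P=P)
    cv2.imwrite(f"pics/{c}.png",cv2.resize(im[:,:,::-1],(768,576)))
    for t in("cover_plug","vice","coupling","tin","spanner"):
        for r in robot.look_for(c,t)[:4]:
            u,v=map(int,r["rect"][:2]); print(c,t,round(r["score"],2),np.round(r["rect"]),np.round(P[v,u]))
print(robot.get_obs())
E
```

```text
scene cover_plug 0.7 [245. 178.  28.  21.] [ 530. -166.   15.]
scene cover_plug 0.58 [229. 155.  17.  18.] [ 524. -281.   15.]
scene cover_plug 0.54 [225. 128.  19.  21.] [ 467. -399.   14.]
scene vice 0.96 [302. 239. 129. 107.] [584. 173. 162.]
scene coupling 0.6 [229. 155.  16.  13.] [ 519. -284.   10.]
scene coupling 0.49 [199. 202.  12.  26.] [ 704. -135.   49.]
scene tin 0.97 [173. 165.  27.  33.] [ 712. -287.   76.]
scene spanner 0.63 [370. 301.  58.  51.] [480. 343.   8.]
scene spanner 0.44 [302. 241. 125. 112.] [586. 179. 163.]
top cover_plug 0.86 [345. 214.  25.  20.] [ 511. -284.   46.]
top cover_plug 0.74 [379. 226.  24.  24.] [ 469. -398.   19.]
top cover_plug 0.62 [309. 212.  24.  19.] [ 514. -163.   47.]
top vice 0.8 [220. 202.  74. 104.] [541. 112. 163.]
top coupling 0.69 [304. 159.  12.  12.] [ 689. -147.   58.]
top tin 0.61 [350. 156.  22.  24.] [ 694. -297.   71.]
top spanner 0.61 [156. 226.  11.  54.] [469. 341.   9.]
{'clock': 0.6, 'joint_pos': array([-1.40459149e+00,  3.50679493e-01,  1.65181992e+00, -1.09489144e-05,
        1.13910138e+00, -8.45477730e-02]), 'qvel': array([ 0.0009725 , -0.0002269 , -0.00170699, -0.00036916, -0.00047531,
        0.0015712 ]), 'effort': array([-8.07115782e-06, -5.05855572e+01, -2.91571712e+01, -7.45019406e-05,
        7.31737091e-04, -3.20534434e-05]), 'tool_pos': array([ 136.51929775, -532.7628969 ,  231.29321562]), 'ee_rot': array([-3.86120423e-06,  9.92150395e-01,  1.25050368e-01, -5.13409164e-06]), 'ft_force': array([-0.0168384 ,  0.5650031 ,  0.87506327]), 'torque': array([ 0.01655037, -0.02552179,  0.01110662]), 'grip_force': 0.0, 'width': 85.38192107905552}
```

View pics/scene.png

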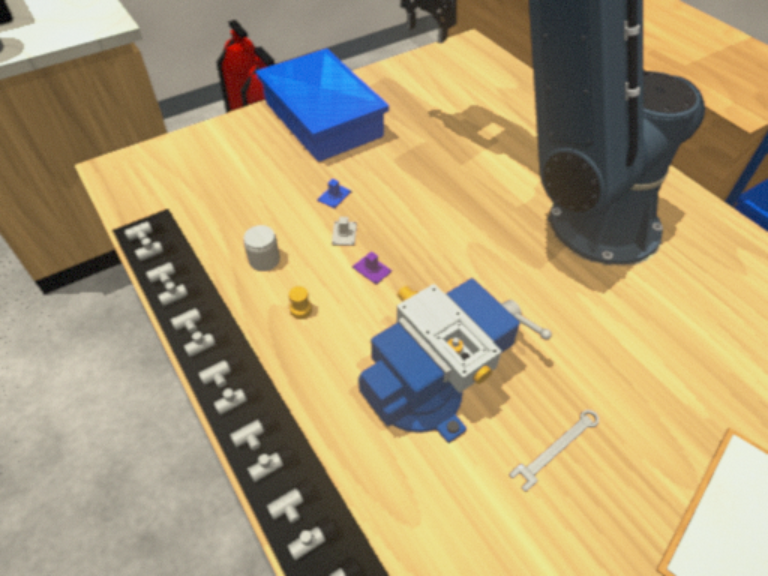

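View pics/top.png

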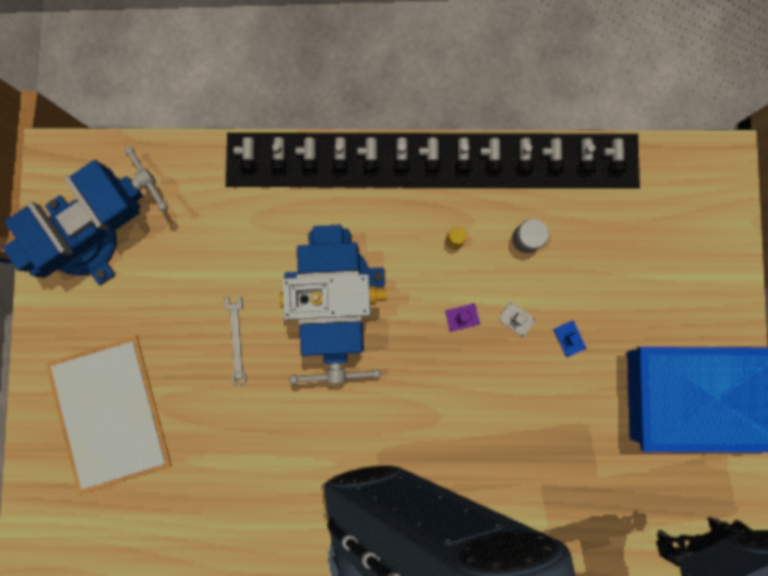

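The top picture shows three look-alikes, in 768-wide pixels: purple (463,317), steel-grey (516,319) and blue (570,339). Grey fits the description, since blue and purple are ruled out. The vice with the body is at (330,297), its recess on the left (+y) and its screw toward the robot, so vice x is close to world +x. The other vice, at the upper left, is a decoy.

```bash
python3 - <<'E'
from h import *
def rect(p):
    (c,s,a)=cv2.minAreaRect(p.astype(np.float32)); return np.round(c,1),np.round(s,1),round(a,1)
for c in("top","scene"):
    z=np.load(c+".npz");im=z["im"];P=z["P"]
    hsv=cv2.cvtColor(im,cv2.COLOR_RGB2HSV)
    X,Y,Z=P[...,0],P[...,1],P[...,2]
    grey=hsv[...,1]<70
    near=(abs(X-512)<60)&(abs(Y+282)<55)
    m=near&grey&(Z>-3)&(Z<55)
    print(c,"cover plate",m.sum(),rect(P[m][:,:2]),P[m].mean(0).round(1), "bench z",np.median(Z[near&~grey]))
    m=near&(Z>30)
    if m.any(): print(" plug",m.sum(),rect(P[m][:,:2]),P[m].mean(0).round(1),Z[m].max(), P[m][:,:2].min(0),P[m][:,:2].max(0))
    m=(abs(X-541)<120)&(abs(Y-130)<140)&(Z>156)&(Z<170)
    g=m&grey
    print(" body",m.sum(),g.sum(),rect(P[g][:,:2]),np.median(Z[g]))
    m=(abs(X-541)<200)&(abs(Y-130)<140)&(Z>140)&(Z<156)&(hsv[...,1]>100)
    print(" jaws",m.sum(),rect(P[m][:,:2]),np.median(Z[m]))
z=np.load("top.npz")["im"][:,:,::-1]
a=cv2.resize(z[195:245,290:410],(800,333),interpolation=cv2.INTER_CUBIC)
b=cv2.resize(z[170:225,180:265],(400,259),interpolation=cv2.INTER_CUBIC)
s=np.load("scene.npz")["im"][:,:,::-1]
e=cv2.resize(s[180:265,240:340],(400,259),interpolation=cv2.INTER_CUBIC)
cv2.imwrite("pics/crop.png",np.vstack([a,np.hstack([b,e])]))
E
```

```text
top cover plate 304 (array([ 514.4, -289.5]), array([69.4, 50.2]), 55.6) [ 513.9 -288.1   11. ] bench z -0.375825405446335
 plug 43 (array([ 514.5, -289.5]), array([19.3, 20.1]), 57.4) [ 514.1 -289.    43.1] 48.244559383711476 [ 501.37158251 -300.15074437] [ 527.19281957 -277.62949781]
 body 1241 1232 (array([552. , 121.2]), array([ 80.4, 170.6]), 3.2) 160.89256377795516
 jaws 1673 (array([550.3, 109. ]), array([224.3, 213.7]), 4.6) 149.14680725130756
scene cover plate 240 (array([ 516. , -289.2]), array([73.4, 49.7]), 54.0) [ 518.6 -283.5   12.5] bench z -0.7990936172674878
 plug 48 (array([ 516.9, -290.4]), array([24.2, 19.7]), 59.8) [ 518.2 -286.7   41.2] 48.662316034430546 [ 505.3690421  -300.50401912] [ 529.61556661 -275.3356338 ]
 body 1551 1545 (array([554.8, 120.8]), array([ 81.3, 171.5]), 3.2) 160.8268745949057
 jaws 2043 (array([554.6, 108.5]), array([221.3, 215.6]), 3.8) 148.80442073842335
```

View pics/crop.png

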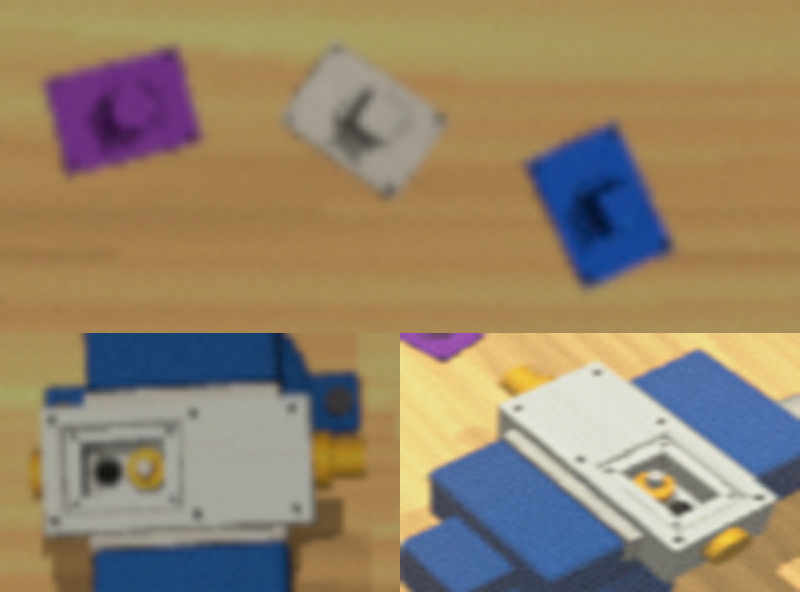

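Crop: the steel-grey plate with its square plug is at (365,115), the only uncoloured one, so it's the cover. Its size measures 69.4 x 50.2 mm and the plug top is about 45 mm up, both as given. The body measures 80 x 171 mm at 161 mm height, also right. I'll grip along the cover's long axis, at 55.6°.

play_rows(series=[[0.158,0.1014,0,0,0,-0.142,1],[0.158,0.1014,0,0,0,-0.142,1],[0.158,0.1014,0,0,0,-0.142,1],[0.158,0.1014,0,0,0,-0.142,1],[0.158,0.1014,0,0,0,-0.142,1],[0.158,0.1014,0,0,0,-0.142,1],[0.158,0.1014,0,0,0,-0.142,1],[0.158,0.1014,0,0,0,-0.142,1],[0.158,0.1014,0,0,0,-0.142,1],[0.158,0.1014,0,0,0,-0.142,1],[0.158,0.1014,0,0,0,-0.142,1],[0.158,0.1014,0,0,0,-0.142,1]])

```text
clock: 1.8
tool_pos: [517.0, -288.4, 231.3]
ee_rot: [0.0, 0.955, -0.297, 0.0]
ft_force: [0.2, -0.3, -0.3]
width: 85.3
grip_force: 0.0
```

play_rows(series=[[0,0,0,0,0,0,1],[0,0,0,0,0,0,1]])

```text
clock: 2.0
tool_pos: [515.9, -289.0, 231.0]
ee_rot: [0.0, 0.955, -0.295, -0.0]
ft_force: [-0.5, -0.5, -0.1]
width: 85.5
grip_force: 0.0
```

play_rows(series=[[0,0,-0.2,0,0,0,1],[0,0,-0.2,0,0,0,1],[0,0,-0.2,0,0,0,1],[0,0,-0.2,0,0,0,1],[0,0,-0.15,0,0,0,1],[0,0,-0.1,0,0,0,1],[0,0,-0.05,0,0,0,1],[0,0,0,0,0,0,1]])

```text
clock: 2.8
tool_pos: [514.7, -289.7, 10.6]
ee_rot: [-0.0, 0.955, -0.296, -0.001]
ft_force: [0.1, -0.5, 0.2]
width: 85.3
grip_force: 0.0
```

play_rows(series=[[0,0,0,0,0,0,0],[0,0,0,0,0,0,-0.5],[0,0,0,0,0,0,-1],[0,0,0,0,0,0,-1],[0,0,0,0,0,0,-1],[0,0,0,0,0,0,-1],[0,0,0,0,0,0,-1],[0,0,0,0,0,0,-1],[0,0,0,0,0,0,-1]])

```text
clock: 3.7
tool_pos: [516.1, -289.6, 11.9]
ee_rot: [0.0, 0.955, -0.296, 0.0]
ft_force: [-0.9, 0.5, 5.4]
width: 19.3
grip_force: 59.7
```

play_rows(series=[[0,0,0.05,0,0,0,-1],[0,0,0.1,0,0,0,-1],[0,0,0.15,0,0,0,-1],[0,0,0.2,0,0,0,-1],[0,0,0.2,0,0,0,-1],[0,0,0.2,0,0,0,-1],[0,0,0.15,0,0,0,-1],[0,0,0.1,0,0,0,-1],[0,0,0.05,0,0,0,-1],[0,0,0,0,0,0,-1],[0,0,0,0,0,0,-1]])

```text
clock: 4.8
tool_pos: [515.3, -289.1, 250.2]
ee_rot: [-0.0, 0.955, -0.296, -0.001]
ft_force: [0.4, -0.6, -2.6]
width: 19.3
grip_force: 58.7
```

play_rows(series=[[0.01,0.08,0,0,0,0.06,-1],[0.02,0.16,0,0,0,0.12,-1],[0.02,0.19,0,0,0,0.136,-1],[0.02,0.19,0,0,0,0.136,-1],[0.02,0.19,0,0,0,0.136,-1],[0.02,0.19,0,0,0,0.136,-1],[0.02,0.19,0,0,0,0.136,-1],[0.02,0.19,0,0,0,0.136,-1],[0.02,0.19,0,0,0,0.136,-1],[0.02,0.16,0,0,0,0.12,-1],[0.01,0.113,0,0,0,0.06,-1],[0,0,0,0,0,0,-1]])

```text
clock: 6.0
tool_pos: [554.9, 82.3, 250.1]
ee_rot: [-0.0, 1.0, 0.03, -0.001]
ft_force: [-0.4, -0.5, -2.2]
width: 19.4
grip_force: 58.9
```

```bash
cat > m.py <<'E'
from h import *
import sys
def rect(p):
    (c,s,a)=cv2.minAreaRect(p.astype(np.float32)); return np.round(c,1),np.round(s,1),round(a,1)
def meas(tag,zlo,zhi):
    o=robot.get_obs();print({k:np.round(o[k],3) for k in("tool_pos","ee_rot","ft_force","torque","width","grip_force")})
    for c in("top","scene"):
        im,d=robot.capture(c);P=cloud(c,d);X,Y,Z=np.moveaxis(P,-1,0)
        hsv=cv2.cvtColor(im,cv2.COLOR_RGB2HSV)
        n=(abs(X-553)<100)&(abs(Y-o["tool_pos"][1])<60)&(hsv[...,1]<70)
        m=n&(Z>zlo)&(Z<zhi)
        if m.sum()>5: print(c,m.sum(),rect(P[m][:,:2]),np.percentile(Z[m],[5,50,95]).round(1))
        cv2.imwrite(f"pics/{tag}_{c}.png",im[:,:,::-1])
    return
E
python3 - <<'E'
from m import *
meas("lift",220,258)
a=cv2.imread("pics/lift_top.png")[150:250,170:290];b=cv2.imread("pics/lift_scene.png")[140:280,210:370]
cv2.imwrite("pics/lift.png",np.hstack([cv2.resize(a,(400,350)),cv2.resize(b,(400,350))]))
E
```

```text
{'tool_pos': array([554.896,  82.315, 250.098]), 'ee_rot': array([-0.   ,  1.   ,  0.03 , -0.001]), 'ft_force': array([-0.352, -0.523, -2.164]), 'torque': array([-0.03 ,  0.019,  0.023]), 'width': np.float64(19.413), 'grip_force': np.float64(58.903)}
scene 353 (array([555.8,  80.6]), array([50.9, 70.9]), 2.6) [239.9 242.6 252.9]
```

View pics/lift.png

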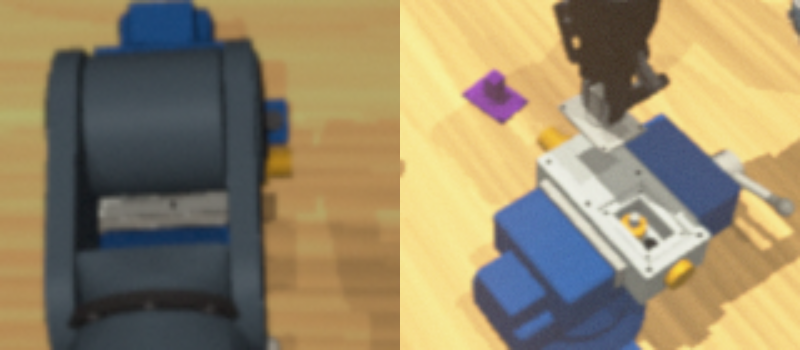

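The scene crop shows the cover held flat above the plain face, to the right of the recess, and square to the body. I'm going down in steps.

play_rows(series=[[0.005,-0.01,-0.1,0,0,0,-1],[0,0,-0.12,0,0,0,-1],[0,0,-0.08,0,0,0,-1],[0,0,-0.04,0,0,0,-1],[0,0,-0.015,0,0,0,-1],[0,0,0,0,0,0,-1],[0,0,0,0,0,0,-1]])

```text
clock: 6.8
tool_pos: [557.1, 77.1, 181.1]
ee_rot: [-0.0, 1.0, 0.027, 0.001]
ft_force: [0.8, -0.5, -1.8]
width: 19.4
grip_force: 58.9
```

play_rows(series=[[0,0,-0.005,0,0,0,-1],[0,0,-0.005,0,0,0,-1],[0,0,0,0,0,0,-1]])

```text
clock: 7.1
tool_pos: [556.7, 77.2, 178.4]
ee_rot: [-0.0, 1.0, 0.027, 0.0]
ft_force: [0.7, -0.1, -3.4]
width: 19.3
grip_force: 58.9
```

play_rows(series=[[0,0,-0.005,0,0,0,-1],[0,0,-0.005,0,0,0,-1],[0,0,0,0,0,0,-1]])

```text
clock: 7.4
tool_pos: [556.6, 77.2, 176.1]
ee_rot: [-0.0, 1.0, 0.027, -0.0]
ft_force: [0.3, 0.1, -1.9]
width: 19.1
grip_force: 58.9
```

play_rows(series=[[0,0,-0.005,0,0,0,-1],[0,0,0,0,0,0,-1]])

```text
clock: 7.6
tool_pos: [556.7, 77.2, 175.1]
ee_rot: [0.0, 1.0, 0.027, -0.0]
ft_force: [-0.2, 0.2, -2.5]
width: 19.0
grip_force: 58.9
```

play_rows(series=[[0,0,-0.004,0,0,0,-1],[0,0,0,0,0,0,-1]])

```text
clock: 7.8
tool_pos: [556.7, 77.2, 174.4]
ee_rot: [-0.0, 1.0, 0.027, -0.0]
ft_force: [-0.2, -0.2, -2.1]
width: 19.2
grip_force: 58.9
```

play_rows(series=[[0,0,-0.004,0,0,0,-1],[0,0,0,0,0,0,-1]])

```text
clock: 8.0
tool_pos: [556.8, 77.2, 173.9]
ee_rot: [-0.0, 1.0, 0.027, 0.0]
ft_force: [-0.5, -0.6, 0.4]
width: 19.4
grip_force: 59.2
```

play_rows(series=[[0,0,-0.003,0,0,0,-1],[0,0,0,0,0,0,-1]])

```text
clock: 8.2
tool_pos: [556.8, 77.2, 173.9]
ee_rot: [0.0, 1.0, 0.027, 0.0]
ft_force: [-4.1, 0.2, 7.9]
width: 19.5
grip_force: 60.4
```

Contact at about 10 N. I'll let it settle and check the cover's pose against the body's.

play_rows(series=[[0,0,0,0,0,0,-1],[0,0,0,0,0,0,-1],[0,0,0,0,0,0,-1]])

```text
clock: 8.5
tool_pos: [556.8, 77.2, 173.9]
ee_rot: [0.0, 1.0, 0.027, 0.0]
ft_force: [-3.0, -0.3, 8.7]
width: 19.3
grip_force: 60.4
```

```bash
python3 - <<'E'
from m import *
meas("lay",164.0,185)
im,d=robot.capture("scene");P=cloud("scene",d);X,Y,Z=np.moveaxis(P,-1,0)
hsv=cv2.cvtColor(im,cv2.COLOR_RGB2HSV);m=(abs(X-553)<70)&(abs(Y-121)<110)&(hsv[...,1]<70)&(Z>157)&(Z<185)
print("body+cover",rect(P[m][:,:2]))
b=cv2.imread("pics/lay_scene.png")[160:265,235:355]
cv2.imwrite("pics/lay.png",cv2.resize(b,(640,560),interpolation=cv2.INTER_CUBIC))
E
```

```text
{'tool_pos': array([556.807,  77.172, 173.905]), 'ee_rot': array([0.   , 1.   , 0.027, 0.   ]), 'ft_force': array([-2.975, -0.282,  8.684]), 'torque': array([-0.067,  0.606,  0.003]), 'width': np.float64(19.251), 'grip_force': np.float64(60.422)}
top 12 (array([519.3,  92.3]), array([ 9.9, 86. ]), 4.3) [164.2 165.2 166.4]
scene 308 (array([561. ,  86.7]), array([54.7, 97.5]), 22.1) [164.4 166.6 180.8]
body+cover (array([554.9, 120.6]), array([ 81.7, 171.8]), 3.5)
```

View pics/lay.png

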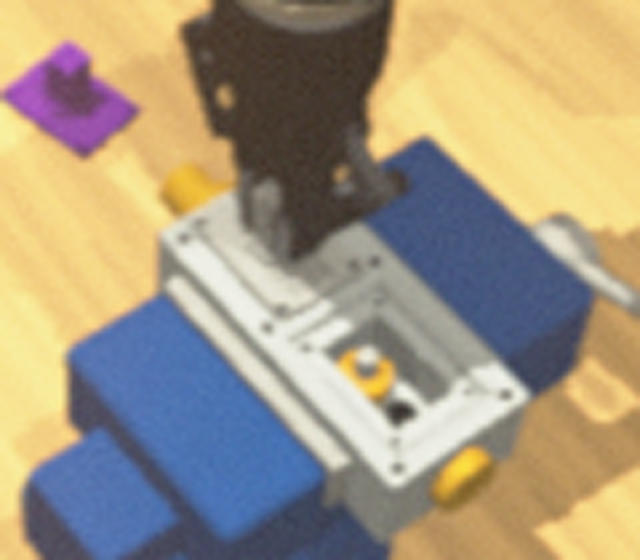

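The crop shows the cover lying flat on the plain face at (290,260), with the recess ahead at (390,370). Now I'll slide it toward +y with light contact.

play_rows(series=[[-0.0007,0.0125,0.0005,0,0,0,-1],[-0.0014,0.025,0,0,0,0,-1],[-0.0014,0.025,0,0,0,0,-1],[-0.0014,0.025,0,0,0,0,-1],[-0.0014,0.025,0,0,0,0,-1],[-0.0014,0.025,0,0,0,0,-1],[0,0,0,0,0,0,-1]])

```text
clock: 9.35
tool_pos: [555.8, 105.3, 173.9]
ee_rot: [-0.0, 1.0, 0.028, 0.001]
ft_force: [-0.3, 1.5, 5.1]
width: 19.2
grip_force: 60.0
```

play_rows(series=[[-0.0014,0.025,0,0,0,0,-1],[-0.0014,0.025,0,0,0,0,-1],[-0.0014,0.025,0,0,0,0,-1],[-0.0014,0.025,0,0,0,0,-1],[-0.0014,0.025,0,0,0,0,-1],[0,0,0,0,0,0,-1]])

```text
clock: 9.95
tool_pos: [554.3, 130.3, 173.9]
ee_rot: [-0.0, 1.0, 0.028, 0.001]
ft_force: [-0.0, 1.1, 6.1]
width: 18.9
grip_force: 60.0
```

play_rows(series=[[-0.0011,0.02,0,0,0,0,-1],[-0.0011,0.02,0,0,0,0,-1],[-0.0011,0.02,0,0,0,0,-1],[-0.0011,0.02,0,0,0,0,-1],[0,0,0,0,0,0,-1]])

```text
clock: 10.45
tool_pos: [553.4, 146.1, 173.9]
ee_rot: [0.0, 1.0, 0.028, 0.001]
ft_force: [-0.3, 0.3, 4.9]
width: 19.4
grip_force: 59.9
```

play_rows(series=[[-0.0006,0.01,0,0,0,0,-1],[-0.0006,0.01,0,0,0,0,-1],[0,0,0,0,0,0,-1]])

```text
clock: 10.75
tool_pos: [553.2, 149.8, 173.8]
ee_rot: [0.0, 1.0, 0.028, 0.001]
ft_force: [-0.2, -1.7, 5.1]
width: 19.0
grip_force: 59.8
```

play_rows(series=[[-0.0003,0.005,0,0,0,0,-1],[0,0,0,0,0,0,-1]])

```text
clock: 10.95
tool_pos: [553.1, 150.6, 173.8]
ee_rot: [0.0, 1.0, 0.028, 0.001]
ft_force: [-0.0, -2.1, 4.9]
width: 19.0
grip_force: 59.8
```

play_rows(series=[[-0.0003,0.005,0,0,0,0,-1],[0,0,0,0,0,0,-1]])

```text
clock: 11.15
tool_pos: [553.1, 151.6, 173.7]
ee_rot: [0.0, 1.0, 0.028, 0.001]
ft_force: [0.3, -3.5, 5.8]
width: 19.5
grip_force: 59.9
```

play_rows(series=[[-0.0003,0.005,0,0,0,0,-1],[0,0,0,0,0,0,-1]])

```text
clock: 11.35
tool_pos: [552.9, 152.7, 173.7]
ee_rot: [0.0, 1.0, 0.028, 0.001]
ft_force: [0.5, -2.3, 6.1]
width: 19.0
grip_force: 59.8
```

play_rows(series=[[-0.0003,0.005,0,0,0,0,-1],[0,0,0,0,0,0,-1]])

```text
clock: 11.55
tool_pos: [552.1, 154.0, 172.7]
ee_rot: [-0.0, 1.0, 0.027, -0.0]
ft_force: [0.5, 0.7, -1.5]
width: 19.2
grip_force: 59.0
```

play_rows(series=[[-0.0003,0.005,0,0,0,0,-1],[0,0,0,0,0,0,-1]])

```text
clock: 11.75
tool_pos: [552.1, 154.9, 172.7]
ee_rot: [-0.0, 1.0, 0.027, -0.0]
ft_force: [-0.7, -0.3, -1.3]
width: 19.1
grip_force: 58.9
```

The cover dropped off the face edge and the force vanished at y≈154. I'm lowering it gently toward the ledge, which should put the TCP at about 168.9.

play_rows(series=[[-0.0003,0.003,-0.004,0,0,0,-1],[0,0,0,0,0,0,-1]])

```text
clock: 11.95
tool_pos: [552.1, 155.4, 172.1]
ee_rot: [0.0, 1.0, 0.027, -0.0]
ft_force: [0.0, -0.1, -1.4]
width: 19.0
grip_force: 58.9
```

play_rows(series=[[0,0,-0.004,0,0,0,-1],[0,0,0,0,0,0,-1]])

```text
clock: 12.15
tool_pos: [552.2, 155.3, 171.4]
ee_rot: [0.0, 1.0, 0.027, -0.0]
ft_force: [0.4, -0.7, -1.9]
width: 19.0
grip_force: 58.9
```

play_rows(series=[[0,0,-0.004,0,0,0,-1],[0,0,0,0,0,0,-1]])

```text
clock: 12.35
tool_pos: [552.3, 155.3, 170.7]
ee_rot: [0.0, 1.0, 0.027, -0.0]
ft_force: [0.5, -0.1, -2.3]
width: 19.1
grip_force: 58.9
```

play_rows(series=[[0,0,-0.004,0,0,0,-1],[0,0,0,0,0,0,-1]])

```text
clock: 12.55
tool_pos: [552.3, 155.3, 169.9]
ee_rot: [-0.0, 1.0, 0.027, -0.0]
ft_force: [0.1, -0.6, -2.2]
width: 19.1
grip_force: 58.9
```

play_rows(series=[[0,0,-0.003,0,0,0,-1],[0,0,0,0,0,0,-1]])

```text
clock: 12.75
tool_pos: [552.3, 155.3, 169.3]
ee_rot: [0.0, 1.0, 0.027, -0.0]
ft_force: [-0.5, 0.7, -1.6]
width: 19.0
grip_force: 58.9
```

play_rows(series=[[0,0,-0.003,0,0,0,-1],[0,0,0,0,0,0,-1]])

```text
clock: 12.95
tool_pos: [552.3, 155.3, 168.9]
ee_rot: [-0.0, 1.0, 0.027, 0.0]
ft_force: [-0.8, 0.7, -0.7]
width: 19.2
grip_force: 59.2
```

play_rows(series=[[0,0,-0.002,0,0,0,-1],[0,0,0,0,0,0,-1],[0,0,0,0,0,0,-1]])

```text
clock: 13.25
tool_pos: [552.3, 155.3, 168.9]
ee_rot: [-0.0, 1.0, 0.027, 0.0]
ft_force: [-3.1, -1.1, 4.7]
width: 19.3
grip_force: 60.0
```

It's home, exactly 5.0 mm below the face and at rest on the ledge. Releasing and withdrawing.

play_rows(series=[[0,0,0,0,0,0,-0.5],[0,0,0,0,0,0,-0.2],[0,0,0,0,0,0,0.2],[0,0,0,0,0,0,0.5],[0,0,0,0,0,0,0.5],[0,0,0,0,0,0,0.5]])

```text
clock: 13.85
tool_pos: [552.3, 155.3, 168.4]
ee_rot: [-0.0, 1.0, 0.027, 0.0]
ft_force: [-1.0, 0.7, -0.9]
width: 63.7
grip_force: 0.0
```

play_rows(series=[[0,0,0.03,0,0,0,0.5],[0,0,0.1,0,0,0,0.5],[0,0,0.2,0,0,0,0.5],[0,0,0.2,0,0,0,0.5],[-0.1,-0.2,0.1,0,0,0,0.5],[-0.1,-0.2,0,0,0,0,0.5],[-0.1,-0.2,0,0,0,0,0.5],[-0.1,-0.2,0,0,0,0,0.5],[-0.1,-0.2,0,0,0,0,0.5],[-0.1,-0.2,0,0,0,0,0.5],[0,0,0,0,0,0,0.5],[0,0,0,0,0,0,0.5]])

```text
clock: 15.05
tool_pos: [432.2, -85.3, 295.0]
ee_rot: [0.0, 1.0, 0.026, 0.0]
ft_force: [-0.1, -0.2, 0.5]
width: 64.2
grip_force: 0.0
```

```bash
python3 - <<'E'
from m import *
o=robot.get_obs();print(o["clock"],o["tool_pos"],o["ft_force"],o["width"])
for c in("top","scene"):
    im,d=robot.capture(c);P=cloud(c,d);X,Y,Z=np.moveaxis(P,-1,0)
    n=(abs(X-553)<50)&(abs(Y-155)<50)
    m=n&(Z>190)&(Z<210); print(c,"plug",m.sum(),rect(P[m][:,:2]),np.median(Z[m]))
    m=n&(abs(X-553)<23)&(abs(Y-155)<33)&(Z<175)&(Z>140); print(" plate z",np.percentile(Z[m],[5,50,95]).round(1))
    cv2.imwrite(f"pics/e_{c}.png",im[:,:,::-1])
a=cv2.imread("pics/e_top.png")[165:230,180:265];b=cv2.imread("pics/e_scene.png")[180:265,240:350]
cv2.imwrite("pics/end.png",np.hstack([cv2.resize(a,(400,310)),cv2.resize(b,(400,310))]))
E
```

```text
15.05 [432.18884499 -85.27222215 294.95761164] [-0.14634003 -0.22275895  0.45237598] 64.16840086407348
top plug 49 (array([550.3, 154.4]), array([17.9, 18.4]), 0.3) 201.57456023432815
 plate z [157.9 161.7 165.7]
scene plug 89 (array([553.7, 155.1]), array([20.9, 21. ]), 7.0) 200.27173404558096
 plate z [158.9 161.4 169. ]
```

View pics/end.png

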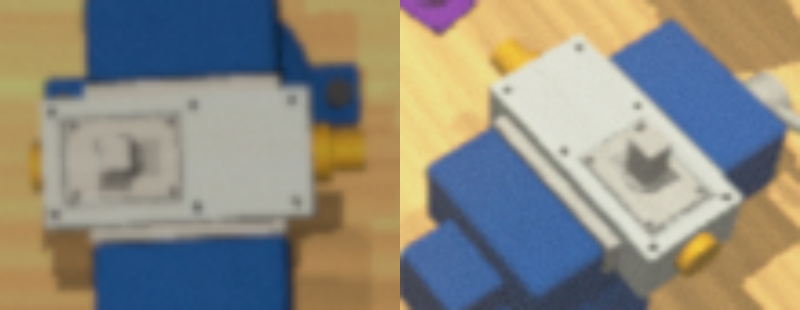

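Both views show the cover flush in the recess, at (120,160) in the top view and (655,175) in the scene view. The plate is at body-face height, 161.5 mm, and the plug top is about 201 mm up. The gripper is clear, so I'm handing the job in.

```bash
python3 -c "
from rig import robot
print(robot.job_done())"
```

```text
the job is handed in; nothing more can be done
None
```

The cover is in the recess, flush with the body's top face and released, with the robot clear of everything; the job was handed in at about 15 s of the 70 s allowed, and the hand-in call did not report a verdict.

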